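Pack the loop tool and hold the chest lid at its balance point

TASK

Lay the red loop tool flat in the wide empty bay of the wooden tool chest and let go of it. Then raise the chest's lid from where it leans open until it stands upright, balanced over its hinge, and hold it there, gripped steady between the fingers so that it can fall neither way, so that I can screw on the new lid stay: finish while still holding it. Never let the lid drop shut, and do not disturb the clay head, the jar or the cork block.

Things in the scene. Friction and masses are not known exactly. Their poses are not given: they have to be found in the camera images.
- chest: Fixed open-topped pale wooden chest, brass corners, 240 (x) x 172 (y) x 60 mm high, walls and floor 8 mm. Origin: centre of its underside; its yaw varies. A divider along x (y = -42 to -48 mm, top 50 mm up) parts a narrow till holding two fixed tools (-y side) from the wide empty bay (+y side), whose opening is 224 (x) x 120 mm (y = -42 to +78). The lid is hinged along the top of the +y wall.
- bay_floor (a point): Centre of the inner floor of the wide bay, 8 mm above the chest's underside, at chest x = 0, y = +18 mm; axes as the chest's.
- lid (a joint): Lid angle, rad: 0 shut, 1.571 upright = its balance point, 2.4 leaning open to the chest's +y side on a fixed stop, where it rests at the start. Plywood panel 240 mm long (chest x), 12 mm thick, 172 mm from hinge axis to free edge, 0.25 to 0.5 kg. The hinge is nearly frictionless: unheld, the lid falls shut or back open.
- lid_edge (a point): Middle of the lid's free edge, half-way through its thickness; 172 mm from the hinge axis. Upright, it is 238 mm above the bench.
- lid_hinge (a point): Middle of the lid's hinge axis, which runs along the chest's x; at chest x = 0, y = +86 mm, 66 mm above the bench. It lies in the middle of the lid's thickness.
- looptool_center (a point): Centre of the loose loop tool (half-way up), 8 mm above the bench as it lies: a modelling tool with a red handle 110 mm long, 18 mm wide and 16 mm high, with a brass ferrule and steel wire loop at each end, 170 mm overall; its x runs along the tool, z up. About 40 to 85 g.
- maquette: Bystander: small grey clay head on a wooden base 63 mm square, about 140 mm tall; loose. Origin: centre of its underside.
- jar: Bystander: white jar with a yellow cap, 64 mm wide, 90 mm tall; loose. Origin: centre of its underside.
- block: Bystander: cork sanding block, 50 (x) x 90 (y) x 35 mm high; loose. Origin: centre of its underside.
- looptool: The loop tool as a whole; origin: centre of its underside, 8 mm below looptool_center, same axes.
There are look-alikes about, which are no part of the job. What is meant by the looptool is not purple or white, and is the larger of those in its own colour.

How it is judged:
By the outcome, as a careful person would: the job done as asked, in the order asked, and still so for the second after the job is handed in, while the arm keeps its last pose, push and grip.
It also fails if it takes over 59 s, if anything falls off the work surface, if the arm or the gripper's body presses on something with over 40 N, if the wrist force passes 120 N, or if a joint passes its speed limit or range.

ROBOT

A 6-joint arm with a two-finger parallel gripper is mounted at the origin on the work surface. World frame = base frame: x ahead of the robot, y to its left, z up, the work surface at z = 0. Lengths are in m, angles in degrees, forces in N, time in s.
With the tool pointing down it reaches from about 0.4 to 0.825 m from the base axis. Payload 7 kg.
Tool frame: the origin (TCP) lies midway between the tips of the shut fingers; the grasp point (between the pads) lies 19 mm behind it; z points along the fingers, y is the line along which they close (so a half turn about z gives the same grasp; the last joint's range is limited). The gripper opens to 88 mm and grips with 3 to 60 N. Pads are 19 mm wide; open, the fingers measure 130 mm over their backs; the gripper's body (78 mm by 193 mm) begins 47 mm behind the grasp point.
Start: joints at [-48.925, 20.546, 0.682, 0, -70.136, -16.507], TCP at [0.281, -0.614, 0.227] pointing down, gripper open.
Joint ranges: [-176.03, 176.03], [-82.01, 121.73], [-58.28, 71.71], [-173.87, 95.51], [-174.79, -0.11], [-173.66, 173.66]. Speed limits (degrees/s): [136.94, 136.94, 172.46, 180, 180, 180].

INTERFACE

Orientations are given as [roll, pitch, yaw] about the fixed x, y, z axes, in that order (R = Rz(yaw) Ry(pitch) Rx(roll)).
In Python, from plant import ctrl, viewer, close_job gives the robot as it stands. The module is installed in compiled form; this text tells all that it offers.
- The arm moves only by the tool step_arm, never from a script. Its argument "moves" is a list that holds one entry, the list of rows, each a list of 5 numbers: the shift along the world's x, y, z in cm, then the turn about the world's z in rad, then the finger opening in cm, from 0 to 8.76. In form: [[[tx, ty, tz, twist, grip], ...]]. A call has 1 to 10 rows; each row shifts and turns the commanded pose from where the row before left it; what a row does not reach is not made up. A row lasts 1/10 s, in which the tool goes at most 50 mm and 8.59 degrees, less where a joint would pass 70% of its speed; a pose out of reach is approached as far as the arm can. A call with a gripper value outside its range is refused whole. The fingers move at their own pace and stop on an object; the grip force is fixed at half the most. Time passes only in rows, so rows that do not move let the fingers close. It gives the time, the measured TCP pose, the force, the opening and the grip force at its end, in the units of the state.
- ctrl.get_obs(): the state, without advancing time (a new reading comes with each control period).
- viewer.snapshot(name): name is "side" or "top" or "wrist"; returns (picture, depth): 480x640x3 uint8, blue, green, red; 480x640 float32, m along the optical axis (not along the pixel's ray), 0 where there is no reading.
- viewer.camera_info(name): a dict with "camera_matrix" (3x3 intrinsics, pixels), "eye" and "orientation" of the camera in the world. Camera axes: x right, y down, z forward; pixel columns grow to the right and rows downward; lengths in m; the calibration is good to about 2 mm. A picture is of the moment at which its call begins: read the wrist's pose just before it. camera_info takes no time and is no camera call; for the wrist camera it gives the pose at the moment of the call.
- close_job(): hands the job in; it is judged then, once.
The state is a dict: "clock": time; "joint_pos": joint angles; "qvel": joint speeds; "tau": joint torques, N m; "tool_pos": TCP position; "orientation": TCP orientation; "force": force on the tool from outside, world axes, zero at the start; "moment": the same for the moment, N m; "opening": finger opening in m; "gripper_force": force on a finger pad.
Only numpy, scipy, OpenCV 4.12 (cv2) and the standard library are available. Lean on these libraries where they do the work, as an engineer would, in place of code of your own. Each camera call takes 0.05 s, during which the arm holds its last target. There are 200 camera calls.

## Working session

There is one attempt and no reset: what is moved stays moved. The work goes in short steps, Python scripts to look and compute and a tool call to move; the robot and the scene stay as the last step left them, time stands still between calls to the robot, and variables do not carry over. Pictures are saved under pics/ and viewed, at most 10 in all, crops included, and the job is handed in when it is done.

Besides the shell and the picture viewer there is one more tool, called after "Emit:" as name(argument=value, ...) on one line, values as JSON. step_arm: Moves the arm, as the interface text tells. Its arguments: {"type":"object","properties":{"moves":{"type":"array","items":{"type":"array","items":{"type":"array","items":{"type":"number"}}}}},"required":["moves"]}

```bash
mkdir -p pics
cat > h.py <<'E'
import numpy as np, cv2
from plant import ctrl, viewer, close_job
def cam(n):
    i=viewer.camera_info(n); return i
def snap(n,save=None):
    i=viewer.camera_info(n); p,d=viewer.snapshot(n)
    if save: cv2.imwrite('pics/'+save,p); 
    np.savez('/tmp/'+n+'.npz',p=p,d=d,K=np.array(i['camera_matrix']),eye=np.array(i['eye']),o=np.array(i['orientation']))
    return p,d,i
E
python3 - <<'E'
from h import *
print(ctrl.get_obs())
a,_,i=snap('side','s1.png'); print(i)
b,_,i=snap('top','t1.png'); print(i)
E
```

```text
{'clock': 0.0, 'joint_pos': array([-4.89255959e+01,  2.05898355e+01,  6.34202384e-01, -1.98473844e-02,
       -7.01359691e+01, -1.65054692e+01]), 'qvel': array([-0.00810937,  0.11259668,  0.01918386,  0.00232466,  0.01500725,
       -0.07026615]), 'tau': array([ 2.41201858e-03, -5.82713914e+01,  2.93052810e+01,  6.99740499e+00,
        6.75927935e-03, -1.61017288e-04]), 'tool_pos': array([ 0.28041327, -0.61346223,  0.22564486]), 'orientation': array([ 1.79906871e+02, -8.13819302e-03, -1.55437817e+02]), 'force': array([ 0.20594785,  0.02711837, -0.29598778]), 'moment': array([0.04685408, 0.03532522, 0.01062206]), 'gripper_force': 0.0, 'opening': 0.08732668957190629}
{'camera_matrix': array([[573.78093846,   0.        , 316.80502809],
       [  0.        , 573.78093846, 235.61511253],
       [  0.        ,   0.        ,   1.        ]]), 'eye': array([0.4963212 , 0.48426757, 0.7485495 ]), 'orientation': array([-140.52841122,   -0.71583599, -173.34791365])}
{'camera_matrix': array([[494.77309359,   0.        , 313.09953011],
       [  0.        , 494.77309359, 246.07351885],
       [  0.        ,   0.        ,   1.        ]]), 'eye': array([ 0.4091827 , -0.07857244,  0.83463373]), 'orientation': array([-168.92513091,   -0.19176972,  -91.35775847])}
```

View pics/s1.png

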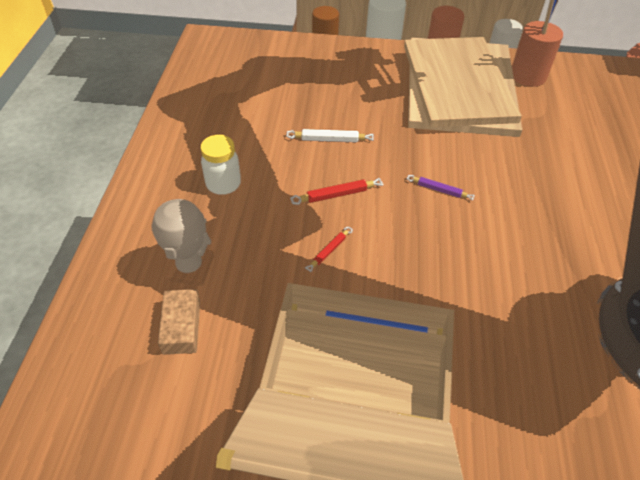

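View pics/t1.png

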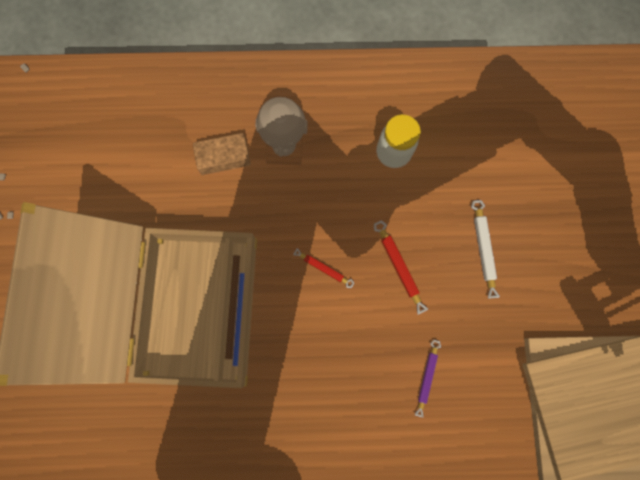

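The side view shows the big red tool at (337,190), a small red one at (330,248), white at (330,135), purple at (440,187), and the chest at (360,370) with its lid leaning toward the camera.
The top view shows the big red tool at (401,266), the chest at (195,308) and the lid at (75,297).
The look-alikes in the top view are small red (328,270), purple (428,378) and white (485,248). My choice is the larger red, at (401,266).

```bash
cat >> h.py <<'E'
from scipy.spatial.transform import Rotation as R
def load(n): return np.load('/tmp/'+n+'.npz')
def ray(c,uv):
    uv=np.atleast_2d(uv).astype(float); K=c['K']
    d=np.c_[(uv-[K[0,2],K[1,2]])/[K[0,0],K[1,1]],np.ones(len(uv))]
    return d@R.from_euler('xyz',c['o'],degrees=True).as_matrix().T
def plane(c,uv,z):
    d=ray(c,uv); return c['eye']+d*((z-c['eye'][2])/d[:,2])[:,None]
def cloud(c):
    v,u=np.mgrid[:480,:640]; uv=np.c_[u.ravel(),v.ravel()]
    P=c['eye']+ray(c,uv)*c['d'].ravel()[:,None]; P[c['d'].ravel()==0]=np.nan
    return P.reshape(480,640,3)
def tri(c1,u1,c2,u2):
    a=ray(c1,u1)[0];b=ray(c2,u2)[0]
    s=np.linalg.lstsq(np.c_[a,-b],c2['eye']-c1['eye'],rcond=None)[0]
    p=c1['eye']+a*s[0];q=c2['eye']+b*s[1]; return (p+q)/2,np.linalg.norm(p-q)
def reds(c):
    h=cv2.cvtColor(c['p'],cv2.COLOR_BGR2HSV); 
    m=(((h[...,0]<4)|(h[...,0]>175))&(h[...,1]>190)&(h[...,2]>60)).astype(np.uint8)
    cs,_=cv2.findContours(m,cv2.RETR_EXTERNAL,cv2.CHAIN_APPROX_NONE)
    return sorted([k for k in cs if cv2.contourArea(k)>60],key=cv2.contourArea,reverse=True)
E
python3 - <<'E'
from h import *
T,S=load('top'),load('side')
cen={}
for n,c in(('t',T),('s',S)):
    for k in reds(c)[:4]:
        (x,y),wh,a=cv2.minAreaRect(k); P=plane(c,k[:,0],0.010)[:,:2].astype(np.float32)
        print(n,(round(x),round(y)),cv2.contourArea(k),cv2.minAreaRect(P)); cen.setdefault(n,[]).append((x,y))
a=cen['t'][0]
for b in cen['s'][:2]: print('tri',tri(T,a,S,b))
for n,c in(('t',T),('s',S)):
    P=cloud(c); m=(abs(P[...,2]-.06)<.004)&(P[...,1]>.0)&(P[...,0]>.15)&(P[...,0]<.6)
    mm=cv2.morphologyEx(m.astype(np.uint8),cv2.MORPH_OPEN,np.ones((2,2)))
    k,l,st,_=cv2.connectedComponentsWithStats(mm)
    i=1+np.argmax(st[1:,4]); print(n,[tuple(s) for s in st[1:] if s[4]>100])
    Q=P[(l>0)&np.isin(l,[j for j in range(1,k) if st[j,4]>100])]; r=cv2.minAreaRect(Q[:,:2].astype(np.float32)); print(r,cv2.boxPoints(r).round(4).tolist(),np.median(Q[:,2]))
    # lid plane
    e=(P[...,2]>.09)&(P[...,1]>.3)&(P[...,0]>.2)&(P[...,0]<.5)
    L=P[e]; 
    if len(L)>50:
        z=L[:,2].max(); print('lid zmax',np.percentile(L[:,2],[1,50,99]));U=np.linalg.svd(L-L.mean(0),full_matrices=False)[2][2];print('n',U,'c',L.mean(0),len(L))
    vis=c['p'].copy(); vis[mm>0]=(0,255,0); vis[e]=(255,0,0); cv2.imwrite(f'/tmp/v{n}.png',vis)
v=cv2.imread('/tmp/vt.png')[180:400,0:300]; w=T['p'][210:320,340:460]
cv2.imwrite('pics/c1.png',np.hstack([cv2.resize(v,(440,330)),cv2.resize(w,(360,330))]))
E
```

```text
t (400, 266) 446.0 ((0.5335220694541931, -0.23061096668243408), (0.10365252196788788, 0.014692652970552444), 23.927629470825195)
t (324, 268) 164.5 ((0.5326259732246399, -0.10272639989852905), (0.06498128920793533, 0.009546189568936825), 58.31167984008789)
s (337, 190) 339.5 ((0.5331882238388062, -0.23007206618785858), (0.10500539839267731, 0.023556413128972054), 23.56745719909668)
s (330, 248) 189.5 ((0.5327775478363037, -0.09919103980064392), (0.07079115509986877, 0.011630604043602943), 58.38531494140625)
tri (array([ 0.53373955, -0.23126734,  0.00805433]), np.float64(0.001163390043006756))
tri (array([ 0.55396149, -0.26760547, -0.20018823]), np.float64(0.0209050390812489))
t [(np.int32(129), np.int32(230), np.int32(125), np.int32(159), np.int32(2730))]
((0.46708032488822937, 0.1142871230840683), (0.18199537694454193, 0.25354716181755066), 83.14759826660156) [[0.3303999900817871, 0.03909999877214432], [0.582099974155426, 0.008799999952316284], [0.6037999987602234, 0.18950000405311584], [0.3521000146865845, 0.21979999542236328]] nan
lid zmax [0.16650922 0.17817137 0.18651844]
n [ 0.0417486   0.65043899 -0.75841029] c [0.4291128  0.30966531 0.17775074] 2307
s [(np.int32(261), np.int32(284), np.int32(194), np.int32(140), np.int32(2429))]
((nan, nan), (0.0, 0.0), 0.0) [[nan, nan], [nan, nan], [nan, nan], [nan, nan]] nan
lid zmax [0.16781474 0.17643455 0.18654533]
n [ 0.04396598  0.67155304 -0.73965094] c [0.46772823 0.30635697 0.17686905] 729
```

View pics/c1.png

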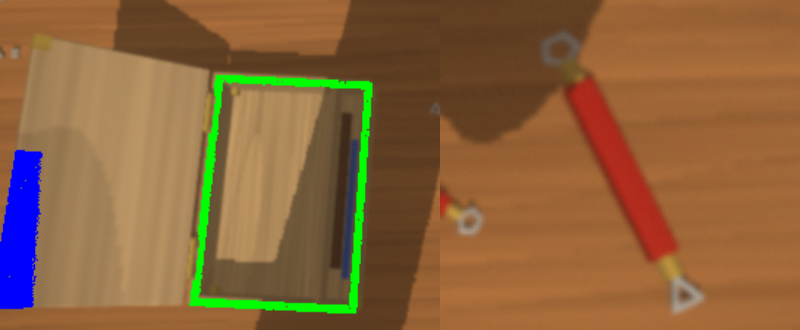

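The crop shows the larger red handle with its two wire loops, so the choice holds. It triangulates to z = 8 mm, as it should, at a yaw of about 24°, and the gripper is already nearly aligned. The green mask traces the chest's rim. I'm moving over the tool.

Emit:
step_arm(moves=[[[2.53,3.82,0,0,8],[2.53,3.82,0,0,8],[2.53,3.82,0,0,8],[2.53,3.82,0,0,8],[2.53,3.82,0,0,8],[2.53,3.82,-1,0,8],[2.53,3.82,-2,0,6],[2.53,3.82,-2,0,6],[2.53,3.82,-2,0,6],[2.53,3.82,-1,-0.01,6]]])

```text
clock: 1.1
tool_pos: [0.5332, -0.2299, 0.1446]
orientation: [179.9, -0.1, -156.0]
force: [0.6, -2.1, 0.0]
opening: 0.0605
gripper_force: 0.0
```

Run:
```python
from h import *
o=ctrl.get_obs(); print(o['tool_pos'],o['orientation'],o['joint_pos'])
_=snap('wrist'); W=load('wrist')
for k in reds(W)[:2]:
    P=plane(W,k[:,0],0.012)[:,:2].astype(np.float32); print(cv2.minAreaRect(k),cv2.minAreaRect(P))
for n in('top','side'):
    c=load(n); P=cloud(c); m=(abs(P[...,2]-.06)<.004)&(P[...,1]>0)&(P[...,0]>.15)&(P[...,0]<.62)
    k,l,st,_=cv2.connectedComponentsWithStats(m.astype(np.uint8)); i=1+np.argmax(st[1:,4])
    Q=P[l==i][:,:2]; print(n,len(Q))
    # outer rim sides: iterate line fits in rough chest frame
    yaw=np.radians(-6)
    for it in range(4):
        C,s=np.cos(yaw),np.sin(yaw); q=Q@np.array([[C,-s],[s,C]])
        lo,hi=np.percentile(q,[1,99],axis=0)
        res=[]
        for ax,v in((1,lo[1]),(1,hi[1]),(0,lo[0]),(0,hi[0])):
            z=q[abs(q[:,ax]-v)<.012]; z=z[(z[:,1-ax]>lo[1-ax]+.015)&(z[:,1-ax]<hi[1-ax]-.015)]
            L=cv2.fitLine(z.astype(np.float32),cv2.DIST_HUBER,0,.001,.001).ravel(); 
            res.append((np.degrees(np.arctan(L[1-(1-ax)]/L[1-ax]))*(1 if ax else -1),np.median(z[:,ax])))
        yaw+=np.radians(np.mean([r[0] for r in res]))
    cc=np.array([(res[2][1]+res[3][1])/2,(res[0][1]+res[1][1])/2]); 
    print(np.degrees(yaw),np.round(res,4).tolist(),'c',np.array([[C,-s],[s,C]])@cc, hi-lo)
```

```text
[ 0.53324196 -0.22985248  0.14461123] [ 1.79906851e+02 -1.12681164e-01 -1.56022208e+02] [-4.05108693e+00  1.56441708e+01 -1.77798155e+01 -3.50160043e-02
 -5.67192558e+01 -6.19519611e+01]
((317.9999694824219, 229.99996948242188), (19.999996185302734, 121.99998474121094), 0.0) ((0.5360894799232483, -0.2291787713766098), (0.10972947627305984, 0.016966562718153), 23.55826187133789)
((435.10296630859375, 270.8326110839844), (39.43502426147461, 13.184073448181152), 58.172550201416016) ((0.5254282355308533, -0.1178719624876976), (0.03908625617623329, 0.011548254638910294), 57.83383560180664)
top 2758
-4.042176831495081 [[-0.005, 0.0568], [0.0166, 0.22], [-0.0028, 0.3462], [-0.0087, 0.5777]] c [0.47053417 0.1055422 ] [0.23919959 0.17174232]
side 2492
-4.022744703427027 [[-0.0971, 0.0598], [-0.0879, 0.2192], [0.0427, 0.348], [0.1165, 0.5793]] c [0.47229481 0.10668746] [0.23940679 0.16544135]
```

The wrist view confirms the tool at (0.535, -0.230) with yaw 23.6° and a handle of 110 x 17 mm. The chest's centre is (0.471, 0.106), its yaw is -4.0° and its rim measures 239 x 172 mm, as stated. Now the grasp.

Emit:
step_arm(moves=[[[0.2,0,-4,-0.01,5],[0,0,-4,0,5],[0,0,-3,0,4.5],[0,0,-1.9,0,4.5],[0,0,-0.9,0,4.5],[0,0,0,0,3],[0,0,0,0,1],[0,0,0,0,1],[0,0,0,0,1],[0,0,0,0,1]]])

```text
clock: 2.15
tool_pos: [0.5363, -0.2319, 0.0097]
orientation: [-179.9, 0.1, -156.6]
force: [-0.2, 1.4, 5.3]
opening: 0.0172
gripper_force: 30.0
```

Emit:
step_arm(moves=[[[0,0,3,0,1],[0,0,4,0,1],[0,0,4,0,1],[-0.82,4.16,1,-0.06,1],[-0.82,4.16,1,-0.06,1],[-0.82,4.16,1,-0.06,1],[-0.82,4.16,0,-0.06,1],[-0.82,4.16,0,-0.06,1],[-0.82,4.16,0,-0.06,1],[-0.82,4.16,0,-0.06,1]]])

```text
clock: 3.15
tool_pos: [0.4776, 0.0609, 0.1491]
orientation: [180.0, 0.1, 179.2]
force: [1.3, 0.1, -1.2]
opening: 0.0176
gripper_force: 30.0
```

Emit:
step_arm(moves=[[[-0.82,4.16,0,-0.06,1],[0,0,0,0,1],[0,0,0,0,1]]])

```text
clock: 3.45
tool_pos: [0.4697, 0.1019, 0.1489]
orientation: [180.0, 0.0, 176.1]
force: [0.0, -0.5, -1.5]
opening: 0.0174
gripper_force: 30.0
```

Run:
```python
from h import *
o=ctrl.get_obs(); print(o['tool_pos'],o['orientation'],o['joint_pos'],o['opening'],o['force'])
p,d,_=snap('wrist','w2.png'); W=load('wrist')
for k in reds(W)[:2]:
    P=plane(W,k[:,0],o['tool_pos'][2]+.006)[:,:2].astype(np.float32); print(cv2.minAreaRect(k),cv2.minAreaRect(P))
```

```text
[0.46970563 0.10193938 0.14887187] [1.79975763e+02 2.14970313e-02 1.76089956e+02] [ 3.57595474e+01  6.08071229e+00 -2.95517690e+01 -6.07190599e-03
 -5.43355001e+01 -1.29666048e+02] 0.01743412531626391 [ 0.00690132 -0.49314619 -1.5109988 ]
((318.0, 250.5), (129.0, 38.0), 90.0) ((0.4462173581123352, 0.10345526784658432), (0.017248505726456642, 0.06287457793951035), 86.35856628417969)
((318.0, 364.5), (29.0, 32.0), 90.0) ((0.505749523639679, 0.09947580844163895), (0.01661497913300991, 0.01726786606013775), 86.0381851196289)
```

View pics/w2.png

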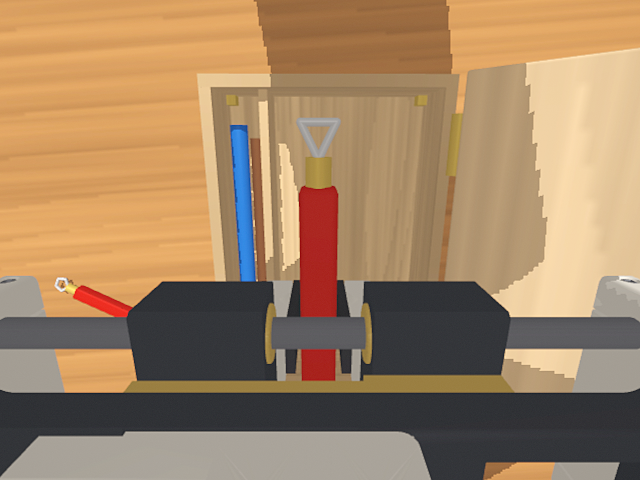

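The tool is held at pixel (318,250), in line with the chest, between the divider at column 262 and the +y wall at column 440. I'm lowering it.

Emit:
step_arm(moves=[[[0,-0.1,-4,0,1],[0,0,-4,0,1],[0,0,-2.5,0,1],[0,0,-1,0,1],[0,0,-0.6,0,1],[0,0,-0.6,0,1],[0,0,0,0,1]]])

```text
clock: 4.2
tool_pos: [0.4704, 0.0999, 0.0218]
orientation: [180.0, 0.0, 175.9]
force: [-0.1, -0.2, 0.2]
opening: 0.0172
gripper_force: 30.0
```

Emit:
step_arm(moves=[[[0,0,-0.2,0,1],[0,0,0,0,1],[0,0,0,0,2.5],[0,0,0,0,2.5],[0,0,0,0,2.5],[0,0,0.5,0,2.5],[0,0,2,0,2.5],[0,0,4,0,2.5],[0,0,4,0,2.5],[0,0,4,0,2.5]]])

```text
clock: 5.2
tool_pos: [0.4697, 0.0997, 0.1665]
orientation: [-180.0, -0.0, 175.9]
force: [1.0, 1.1, -0.2]
opening: 0.0251
gripper_force: 0.0
```

Emit:
step_arm(moves=[[[0,0,4,0,5],[0,0,4,0,7],[0,0,4,0,8.7],[0,0,0,0,8.7]]])

```text
clock: 5.6
tool_pos: [0.4724, 0.1007, 0.2909]
orientation: [179.7, 0.5, 176.0]
force: [-0.2, -0.3, -1.4]
opening: 0.0514
gripper_force: 0.0
```

Run:
```python
from h import *
o=ctrl.get_obs(); print(o['tool_pos'],o['orientation'],o['joint_pos'],o['opening'],o['force'])
snap('wrist','w3.png'); snap('side','s3.png'); W=load('wrist')
for c in (W,load('side')):
  for k in reds(c)[:2]:
    P=plane(c,k[:,0],.020)[:,:2].astype(np.float32); print(cv2.minAreaRect(k)[:2],cv2.minAreaRect(P))
  P=cloud(c); h=reds(c)[0]; m=np.zeros((480,640),np.uint8); cv2.drawContours(m,[h],-1,1,-1); print(np.nanmedian(P[m>0],axis=0))
```

```text
[0.4723848  0.10067092 0.29088876] [179.730417     0.51026442 175.95771573] [ 3.55278857e+01 -5.10070391e-01 -1.70345216e+01  1.22651744e-01
 -7.29105203e+01 -1.29604434e+02] 0.051438225199837824 [-0.23985236 -0.25741511 -1.41565058]
((316.5, 198.0), (86.0, 13.0)) ((0.47106173634529114, 0.10051846504211426), (0.016404371708631516, 0.10838968306779861), 86.23883056640625)
((172.0113067626953, 255.53167724609375), (56.03174591064453, 9.703290939331055)) ((0.5315474271774292, -0.0931638777256012), (0.07065185159444809, 0.01393766887485981), 57.888065338134766)
[0.46675358 0.10075954 0.02362297]Traceback (most recent call last):
  File "<stdin>", line 7, in <module>
IndexError: list index out of range
```

View pics/s3.png

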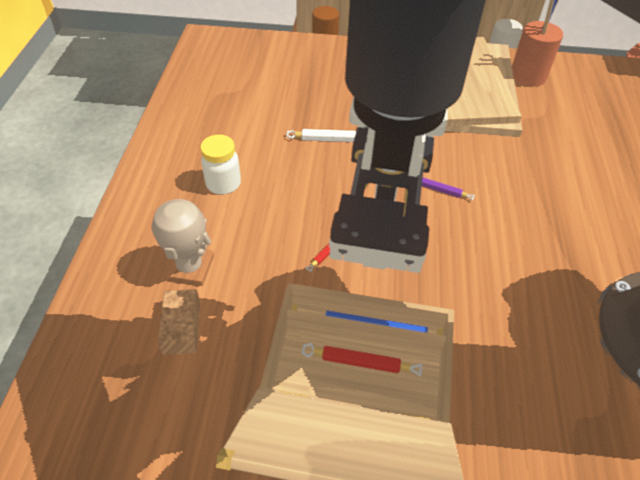

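The tool lies flat in the bay at (360,358) with its top at z ≈ 24 mm, and the bystanders are where they were. Next I check the lid's profile before reaching for it.

Run:
```python
from h import *
a=np.radians(-4.03); Rm=np.array([[np.cos(a),-np.sin(a)],[np.sin(a),np.cos(a)]])
for n in('side','top','wrist'):
    P=cloud(load(n)).reshape(-1,3); q=(P[:,:2]-[.471,.106])@Rm; m=(abs(q[:,0])<.1)&(q[:,1]>.095)&(q[:,1]<.24)&(P[:,2]>.07)&(P[:,2]<.2)
    y,z=q[m,1]-.086,P[m,2]; 
    if m.sum()<50: print(n,m.sum()); continue
    s,b=np.polyfit(y,z,1); print(n,m.sum(),'slope deg',np.degrees(np.arctan(s)),'z at hinge',b,'ymax',np.percentile(y,99.7),'zmax',np.percentile(z,99.7))
```

```text
side 13346 slope deg 41.772623581305375 z at hinge 0.07413754131423496 ymax 0.1313434513103723 zmax 0.18685579114301665
top 16930 slope deg 42.32723517934148 z at hinge 0.07377254877507511 ymax 0.1280793582223195 zmax 0.18632443289864778
wrist 34339 slope deg 42.54147314282013 z at hinge 0.07139752361612961 ymax 0.127976367358754 zmax 0.18636687685098843
```

Emit:
step_arm(moves=[[[0.25,4.75,0,0,8.7],[0.25,4.75,0,0,8.7],[0.35,4.75,0,0,8.7],[0.35,4.75,0,0,8.7],[0,0,0,0,8.7]]])

```text
clock: 6.2
tool_pos: [0.4815, 0.2939, 0.2817]
orientation: [-179.8, -0.1, 176.1]
force: [0.3, -1.2, -0.7]
opening: 0.0865
gripper_force: 0.0
```

The lid profile agrees in all three views: 42° slope, top edge at z 0.186, 128 mm out from the hinge. Now down, straddling the edge.

Emit:
step_arm(moves=[[[0,0,-3,0,8.7],[0,0,-3,0,8.7],[0,0,-3,0,8.7],[0,0,-2,0,8.7],[0,0,-1.5,0,8.7],[0,0,-0.7,0,8.7],[0,0,0,0,8.7]]])

```text
clock: 6.9
tool_pos: [0.4812, 0.289, 0.151]
orientation: [-179.9, -0.1, 175.9]
force: [-0.1, 0.3, -0.2]
opening: 0.087
gripper_force: 0.0
```

Run:
```python
import numpy as np
# outer corner and TCP targets vs lid angle, opening schedule
op={2.4:.087,2.2:.087,2.0:.075,1.85:.06,1.7:.05,1.6:.045}
for f,o in op.items():
    y=-.172*np.cos(f)+.006*np.sin(f); z=.066+.172*np.sin(f)+.006*np.cos(f)
    t=y-o/2; print(f,'corner',round(y,4),round(z,4),'TCP y',round(t,4),'world',np.round([.477+.0703*t,.1918+.9975*t],4),'z',round(.066+.172*np.sin(f)-.033,4))
```

```text
2.4 corner 0.1309 0.1778 TCP y 0.0874 world [0.4831 0.279 ] z 0.1492
2.2 corner 0.1061 0.2015 TCP y 0.0626 world [0.4814 0.2542] z 0.1721
2.0 corner 0.077 0.2199 TCP y 0.0395 world [0.4798 0.2312] z 0.1894
1.85 corner 0.0532 0.2297 TCP y 0.0232 world [0.4786 0.2149] z 0.1983
1.7 corner 0.0281 0.2358 TCP y 0.0031 world [0.4772 0.1949] z 0.2036
1.6 corner 0.011 0.2378 TCP y -0.0115 world [0.4762 0.1803] z 0.2049
```

Emit:
step_arm(moves=[[[0,-0.4,0,0,8.7],[0,-0.3,0,0,8.7],[0,-0.3,0,0,8.7],[-0.02,-0.3,0.25,0,8.7],[-0.02,-0.35,0.3,0,8.7],[-0.02,-0.35,0.3,0,8.7],[-0.02,-0.35,0.3,0,8.7],[-0.02,-0.35,0.3,0,8.7],[-0.02,-0.35,0.3,0,8.7],[-0.02,-0.35,0.3,0,8.7]]])

```text
clock: 7.9
tool_pos: [0.4814, 0.2575, 0.1749]
orientation: [179.8, 0.2, 176.0]
force: [-0.6, 4.7, 4.0]
opening: 0.0874
gripper_force: 2.3
```

```bash
cat > lid.py <<'E'
from h import *
def lid(n='side',lo=.08,hi=.2):
    snap(n); a=np.radians(-4.03); Rm=np.array([[np.cos(a),-np.sin(a)],[np.sin(a),np.cos(a)]])
    P=cloud(load(n)).reshape(-1,3); q=(P[:,:2]-[.471,.106])@Rm
    out=[]
    for s in(-1,1):
        m=(s*q[:,0]>.055)&(s*q[:,0]<.112)&(abs(q[:,1]-.086)<.13)&(P[:,2]>lo)&(P[:,2]<hi)
        L=np.c_[q[m,1]-.086,P[m,2]]
        if len(L)<50: out.append((s,len(L))); continue
        d=cv2.fitLine(L.astype(np.float32),cv2.DIST_HUBER,0,.001,.001).ravel(); 
        th=np.arctan2(d[1],-d[0])%np.pi; out.append((s,len(L),round(float(th),3),np.round(np.percentile(L,[50,99],axis=0),3).tolist()))
    print(n,out)
E
python3 - <<'E'
from lid import *
lid(); o=ctrl.get_obs(); print(o['tool_pos'],o['force'],o['opening'])
E
```

```text
side [(-1, 2122, 2.212, [[0.057, 0.151], [0.094, 0.2]]), (1, 1938, 2.213, [[0.058, 0.152], [0.102, 0.2]])]
[0.48146746 0.25694935 0.17522971] [-0.83101628  2.89073413  2.87207353] 0.08715751760916256
```

The lid is rising, now at 2.21 rad. I'll keep following the arc while narrowing the fingers.

Emit:
step_arm(moves=[[[-0.02,-0.43,0.25,0,8.5],[-0.02,-0.43,0.25,0,8.3],[-0.02,-0.43,0.25,0,8.1],[-0.02,-0.43,0.25,0,7.9],[-0.02,-0.43,0.2,0,7.7],[-0.02,-0.43,0.2,0,7.5],[-0.03,-0.41,0.25,0,7.1],[-0.03,-0.41,0.25,0,6.7],[-0.03,-0.41,0.2,0,6.3],[-0.03,-0.41,0.2,0,6]]])

```text
clock: 8.95
tool_pos: [0.478, 0.2131, 0.196]
orientation: [-180.0, -0.0, 175.9]
force: [0.0, 0.7, -0.5]
opening: 0.061
gripper_force: 0.2
```

Run:
```python
from lid import *
lid(); o=ctrl.get_obs(); print(o['tool_pos'],o['force'],o['opening'])
```

```text
side [(-1, 945, 1.832, [[0.03, 0.149], [0.043, 0.199]]), (1, 865, 1.832, [[0.03, 0.149], [0.043, 0.199]])]
[0.47795775 0.21273814 0.19632431] [-0.54280858 -0.36301479 -0.02623468] 0.06096631868411492
```

Emit:
step_arm(moves=[[[-0.01,-0.21,0.1,0,5.7],[-0.01,-0.21,0.1,0,5.3],[-0.01,-0.21,0.1,0,4.9],[-0.01,-0.21,0.1,0,4.5],[-0.01,-0.21,0.1,0,4.1],[-0.01,-0.21,0.1,0,3.7],[-0.01,-0.21,0.1,0,3.3],[-0.01,-0.21,0.1,0,3.0],[-0.01,-0.21,0,0,2.7],[-0.01,-0.2,0,0,2.4]]])

```text
clock: 10.0
tool_pos: [0.4772, 0.1926, 0.2041]
orientation: [180.0, 0.0, 175.9]
force: [-0.8, -0.4, 0.6]
opening: 0.0256
gripper_force: 0.0
```

Emit:
step_arm(moves=[[[0,0,0,0,2],[0,0,0,0,1.6],[0,0,0,0,0.8],[0,0,0,0,0.5],[0,0,0,0,0.5],[0,0,0,0,0.5]]])

```text
clock: 10.6
tool_pos: [0.4773, 0.1933, 0.204]
orientation: [180.0, 0.0, 175.9]
force: [-0.8, 3.9, -0.8]
opening: 0.0119
gripper_force: 30.0
```

Run:
```python
from lid import *
lid(); lid(lo=.09,hi=.232); lid('top'); o=ctrl.get_obs(); print(o['tool_pos'],o['orientation'],o['force'],o['moment'],o['opening'],o['gripper_force'])
cv2.imwrite('pics/s5.png',load('side')['p'])
```

```text
side [(-1, 2487, 1.568, [[0.007, 0.146], [0.008, 0.199]]), (1, 2262, 1.567, [[0.007, 0.147], [0.009, 0.199]])]
side [(-1, 3189, 1.567, [[0.007, 0.17], [0.008, 0.231]]), (1, 2918, 1.567, [[0.007, 0.171], [0.008, 0.231]])]
top [(-1, 1444, 1.566, [[-0.006, 0.147], [-0.005, 0.199]]), (1, 1079, 1.567, [[-0.006, 0.156], [-0.005, 0.199]])]
[0.477275   0.1931848  0.20404374] [1.79965675e+02 8.09315438e-03 1.75924410e+02] [ 0.0152774   2.79960559 -1.1033199 ] [1.51547001 0.12350112 0.10417901] 0.011882053824043138 29.986571967601776
```

View pics/s5.png

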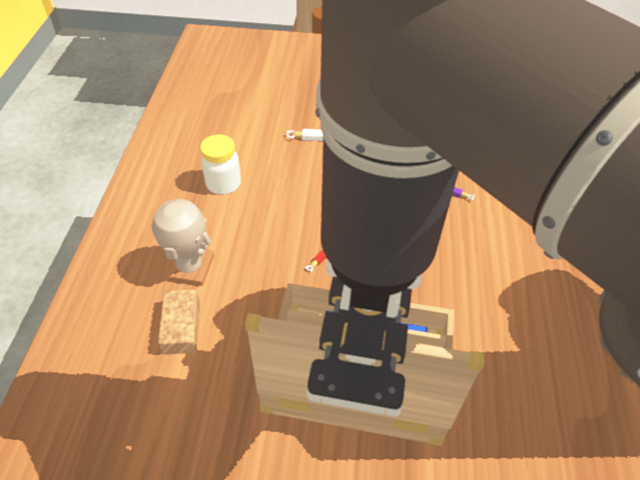

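The lid stands upright at 1.567 rad, gripped at 30 N with 11.9 mm between the fingers (gripper at about (357,375)). The head, jar and block are where they were. Handing in.

```bash
python3 -c "
from plant import close_job
print(close_job())"
```

```text
the job is handed in; nothing more can be done
None
```

The red loop tool lies flat in the wide bay, released, and the lid stands upright (measured 1.567 rad), held between the fingers at 30 N; the job was handed in after about 11 s of arm time, with the head, jar and block undisturbed.

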